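# Zero the meter, then hold the ignition dial at crank

### The arm

A 7-joint arm with a two-finger parallel gripper is mounted at the origin on the work surface. World frame = base frame: x ahead of the robot, y to its left, z up, the work surface at z = 0. Lengths are in m, angles in degrees, forces in N, time in s.
With the tool pointing down it reaches from about 0.425 to 0.875 m from the base axis. Payload 4.7 kg.
Tool frame: the origin (TCP) lies between the finger pads; the fingertips stand env.tip_reach ahead of it and the grasp point (between the pads) lies 2 mm behind it (env.tip_reach is the distance from the TCP to the fingertips, in m); z points along the fingers, y is the line along which they close (so a half turn about z gives the same grasp; the last joint's range is limited). The gripper opens to 87 mm and grips with 3 to 60 N. Pads are 19 mm wide; open, the fingers measure 117 mm over their backs; the gripper's body (75 mm by 190 mm) begins 51 mm behind the grasp point.
Start: joints at [72.313, 18.392, -4.016, 83.108, 1.295, 78.541, -3.26], TCP at [0.206, -0.616, 0.24] pointing down, gripper open.
Joint ranges: [-163.93, 163.93], [-17.29, 119.83], [-79.2, 71.16], [3.27, 140.29], [-89.18, 269.18], [5.43, 117.66], [-154.24, 154.24]. Speed limits (degrees/s): [147.25, 147.25, 180, 180, 180, 180, 180].

### API

Orientations are given as [roll, pitch, yaw] about the fixed x, y, z axes, in that order (R = Rz(yaw) Ry(pitch) Rx(roll)).
In Python, from cell import env, camrig gives the robot as it stands (env), with the cameras (camrig).
- The arm moves only by the tool creep_tool, called by a JSON object that holds its "fn" and its "kwargs". Schema: {"type":"object","properties":{"motion":{"type":"array","items":{"type":"number"},"minItems":5,"maxItems":40},"clamp_n":{"type":"number"},"only":{"type":"string"},"quiet":{"type":"boolean"},"lines":{"type":"string"}},"required":["motion"],"additionalProperties":false}. motion is one flat list of numbers that holds 1 to 8 rows one after another, with no inner brackets; each row has 5 numbers: dx, dy, dz in a scale on which 1.0 is 1 m, then a turn about the tool's z in fractions of the full range, 1 being 60 degrees, then the finger opening in m; each row is the pose to reach, as a shift and turn from the pose commanded when the call began, along the tool's axes at that moment; what a row does not reach only later rows make up. A row lasts 1/12 s, in which the tool goes at most 0.0417 m and 7.16 degrees, less where a joint would pass 70% of its speed; a pose out of reach is approached as far as the arm can. The fingers move at their own pace and stop on an object; clamp_n is the grip in N (left out, the last holds). Time passes only in rows, so rows that do not move let the fingers close. The tool returns the time, the measured TCP pose, the force, the opening and the grip force at its end. only (a regular expression) keeps the lines of the reply that match it, lines (a string "A,B") keeps lines A to B, and quiet returns only ok. A shift or turn number past 1, either way, is cut back to 1. Input that does not fit is refused with a message, and nothing moves.
- env.get_obs(): the state, without advancing time (a new reading comes with each control period).
- camrig.read_camera(name): name is "side" or "top" or "wrist"; returns a dict with "color" (420x560x3 uint8, blue, green, red), "fx", "fy", "cx", "cy" (pixels), "world_from_camera" (4x4, takes a point from camera to world coordinates). Camera axes: x right, y down, z forward; pixel columns grow to the right and rows downward; lengths in m; the calibration is good to about 2 mm. A picture is of the moment at which its call begins. There is no depth.
- env.sign_off(): hands the job in; it is judged then, once.
The state is a dict: "time_s": time; "qpos": joint angles; "joint_velocities": joint speeds; "effort": joint torques, N m; "tool_pos": TCP position; "tool_rot": TCP orientation; "force": force on the tool from outside, world axes, zero at the start; "wrist_torque": the same for the moment, N m; "grip_width": finger opening in m; "grasp_force": force on a finger pad.
Only numpy, scipy, OpenCV 4.12 (cv2) and the standard library are available. Lean on these libraries where they do the work, as an engineer would, in place of code of your own. Each camera call takes 0.05 s, during which the arm holds its last target. There are 200 camera calls.

### The job

Prepare a cranking-current reading on the test bench: first turn the black zero knob on the beige meter box until the meter's red needle points at the green zero mark, and leave it there. Then turn the red spring-return ignition dial on the grey switch box clockwise past its first two clicks to the third (red dot) and hold it there against its spring. Finish still holding the dial at the third click, without letting go, and leave the other things on the bench undisturbed.

Things in the scene. Friction and masses are not known exactly. Their poses are not given: they have to be found in the camera images.
- meter_box: beige bench box, fixed, 220 (x) by 160 (y) by 80 mm high, origin at the centre of its underside, z up. On top: a round white meter face (104 mm across, 5 mm high, needle hub to 10 mm) centred at x +45 mm, the black zero knob at x -60 mm, two binding posts 12 mm across and high at x -92, y +/-50 mm. Position and yaw vary; may be on the left or right.
- needle (a joint): the red meter needle (tip 39 mm from its pivot at the middle of the face), rad: 0 = on the green zero mark, along the meter box's +x; positive = clockwise from above; black ticks 0.2 rad apart. Geared to the zero knob: turns the same way, 0.8 rad per rad of the knob. Starts 0.36 to 0.96 rad clockwise of zero.
- needle_tip (a point): outer end of the red needle, 87.5 mm above the table
- zero_mark (a point): middle of the green zero mark on the meter face (a bar 6 mm wide), at the radius of the needle tip
- zero_knob (a joint): angle of the zero knob, rad, positive clockwise seen from above, 0 = its bar lies along the meter box's x and the needle reads zero; starts between 0.45 and 1.2, stops at +/-1.4. Light friction (about 0.04 N m); stays where it is left.
- zero_knob_grip (a point): on the axis of the black zero knob, 106 mm above the table, at the height to grip. The knob is a disc 46 mm across and 8 mm high with a grip bar 44 mm long, 14 mm wide, 26 mm tall (top 117 mm above the table). The point's x axis runs along the bar towards the white line on its top, z up; turns with the knob.
- switch_box: grey bench box, fixed, 150 by 150 by 80 mm high, origin at the centre of its underside, z up; the red dial sits at the middle of its top. Dots round the dial mark, clockwise: black = rest, white = first click, amber = second, red = third. Its position and yaw vary, and it may be on the left or the right.
- ignition_dial (a joint): angle of the ignition dial, rad, positive clockwise from above: 0 = rest (bar 0.575 anticlockwise of the switch box's x axis), clicks at 0.38, 0.77 and 1.15 (third; bar 0.575 clockwise of that axis), end stop at 1.27. A spring returns it to rest from anywhere when let go: 0.12 N m at rest to 0.21 at the third click, with about +/-0.07 felt passing the clicks.
- ignition_dial_grip (a point): on the axis of the red dial, 106 mm above the table, at the height to grip. The dial is a disc 56 mm across and 8 mm high with a grip bar 50 mm long, 14 mm wide, 26 mm tall (top 117 mm above the table). The point's x axis runs along the bar towards the white line on its top, z up; turns with the dial.
- terminal_block: bystander: white terminal block with five orange levers, loose, 50 by 32 by 20 mm, origin under its centre
- screwdriver: bystander: loose screwdriver lying on the table, about 200 mm long, origin under its middle
- relay: bystander: black relay with a blue cap, loose, 30 by 30 by 37 mm, origin under its centre
- parts_bin: bystander: small blue open bin, loose, 100 by 80 by 45 mm, origin under its centre

How it is judged (in metres and radians):
On the way, in this order (a step that is already met when the one before it is completed fails the run):
1. the needle is on the zero mark while the ignition dial is at rest (value of joint needle between -0.07 and 0.07 rad and value of joint ignition_dial below 0.1 rad), for 0.3 s.
2. the fingers hold the ignition dial at its third click (value of joint ignition_dial above 1.03 rad and contact force between the fingers and switch_box above 1 N), for 0.5 s.
At the end, for the whole second after the job is handed in: The fingers still hold the ignition dial steadily at its third click (joint above 1.03 rad, finger contact above 1 N, hardly turning), and the needle of the meter, no longer touched, is within 0.07 rad of zero (all of step 2 and velocity of joint ignition_dial between -0.3 and 0.3 rad/s and value of joint needle between -0.07 and 0.07 rad and contact force between the fingers and meter_box below 0.5 N); the arm keeps its last pose, push and grip.
It fails at once if a bystander was moved by more than 25 mm (distance of any of terminal_block, screwdriver, relay, parts_bin from where it was at the start of the episode above 0.025 m).
It also fails if it takes over 45 s, if anything falls off the work surface, if the arm or the gripper's body presses on something with over 40 N, if the wrist force passes 120 N, or if a joint passes its speed limit or range.

## Working session

There is one attempt and no reset: what is moved stays moved. The work goes in short steps, Python scripts to look and compute and a tool call to move; the robot and the scene stay as the last step left them, time stands still between calls to the robot, and variables do not carry over. Pictures are saved under pics/ and viewed, at most 10 in all, crops included, and the job is handed in when it is done.

```bash
ls; mkdir -p pics
```

Run:
```python
from cell import env, camrig
import cv2
for n in("top","side"):
    r=camrig.read_camera(n); cv2.imwrite(f"pics/{n}0.png",r["color"]); print(n,r["fx"],r["cx"],r["cy"],r["world_from_camera"].round(3).tolist())
o=env.get_obs(); print(o["time_s"],o["tool_pos"],o["tool_rot"],o["grip_width"],env.tip_reach)
```

```text
cell.py
pics
top 430.9367241235811 282.8027105171953 204.84091056130924 [[-0.019, -0.977, 0.213, 0.279], [-1.0, 0.018, -0.005, -0.011], [0.002, -0.213, -0.977, 1.522], [0.0, 0.0, 0.0, 1.0]]
side 444.1844320452366 284.5010802980722 209.27737153460052 [[-0.883, -0.266, 0.387, 0.145], [-0.469, 0.526, -0.709, 0.822], [-0.015, -0.808, -0.589, 0.758], [0.0, 0.0, 0.0, 1.0]]
0.1 [ 0.20599014 -0.61599476  0.23854997] [-1.79899863e+02  7.63643943e-03  1.84965912e+01] 0.08704610182561179 0.017
```

View pics/top0.png

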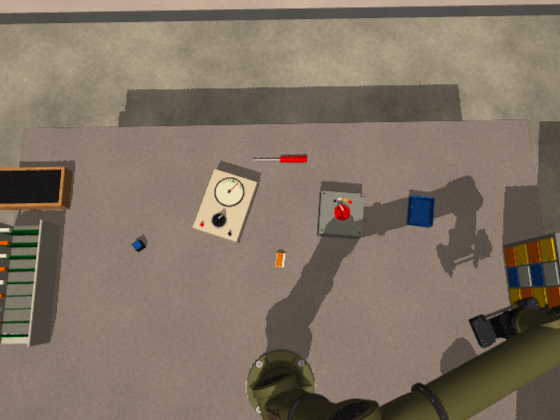

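View pics/side0.png

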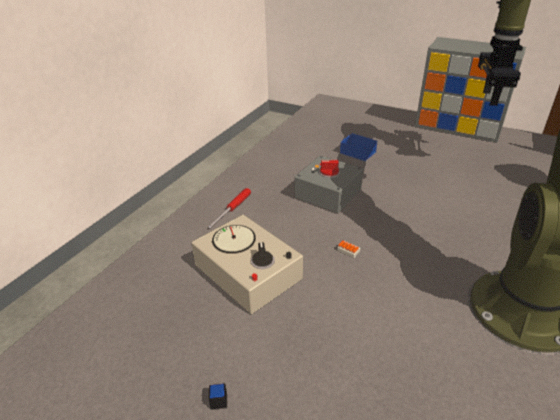

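The top view shows the meter box near (226,205), with its knob at (219,219) and face at (229,191). The switch box's red dial is at (342,212), the bin is at (421,211), the screwdriver at (282,159), the block at (280,259) and the relay at (138,244).

Create h.py:
```python
from cell import env, camrig
import cv2, numpy as np
def ray(r,u,v,z):
    T=r["world_from_camera"]; d=T[:3,:3]@np.array([(u-r["cx"])/r["fx"],(v-r["cy"])/r["fy"],1.0])
    return (T[:3,3]+d*(z-T[2,3])/d[2])[:2]
def blobs(mask,amin=4):
    n,l,s,c=cv2.connectedComponentsWithStats(mask.astype(np.uint8))
    return [(c[i],s[i,4],l==i) for i in range(1,n) if s[i,4]>=amin]
def pca(r,m,z):
    v,u=np.nonzero(m); P=np.array([ray(r,a,b,z) for a,b in zip(u,v)]); c=P.mean(0)
    w,V=np.linalg.eigh(np.cov((P-c).T)); return c,np.degrees(np.arctan2(V[1,1],V[0,1])),np.sqrt(w)*1000
def shift(dst,zgoal,yaw=None):
    "shift in tool axes from the measured pose to world xy dst, z; and turn"
    from scipy.spatial.transform import Rotation as R
    o=env.get_obs(); d=np.array([*dst,zgoal])-o["tool_pos"]
    print("tool",o["tool_pos"].round(4),o["tool_rot"].round(2),"shift",R.from_euler("xyz",o["tool_rot"],degrees=True).inv().apply(d).round(4))
```

Run:
```python
from h import *
r=camrig.read_camera("top"); im=r["color"]; hsv=cv2.cvtColor(im,cv2.COLOR_BGR2HSV); H,S,V=cv2.split(hsv)
red=((H<6)|(H>174))&(S>180)&(V>90)
for c,a,m in blobs(red): print("red",c.round(1),a,ray(r,*c,.106).round(4))
crop=im[160:250,185:380]
roi=np.zeros_like(H,bool); roi[165:245,190:262]=1
beige=(roi&(V>150)&(S>25)).astype(np.uint8); 
cn=max(cv2.findContours(beige,cv2.RETR_EXTERNAL,cv2.CHAIN_APPROX_NONE)[0],key=cv2.contourArea)
b=cv2.boxPoints(cv2.minAreaRect(cn)); print("meter",[ray(r,*p,.08).round(3).tolist() for p in b])
green=roi&(H>40)&(H<85)&(S>90)
for c,a,m in blobs(green,2): print("green",c.round(1),a,ray(r,*c,.085).round(4))
blk=roi&(V<60)
for c,a,m in blobs(blk,5): print("blk",c.round(1),a,ray(r,*c,.1).round(4))
cv2.imwrite("pics/crop.png",cv2.resize(crop,None,fx=4,fy=4,interpolation=cv2.INTER_CUBIC))
```

```text
red [293.3 158.7] 167 [ 0.7487 -0.0584]
red [349.7 201.9] 9 [ 0.593  -0.2446]
red [341.8 212.2] 184 [ 0.5579 -0.2163]
red [201.3 224. ] 7 [0.5266 0.2533]
meter [[0.516, 0.292], [0.733, 0.223], [0.675, 0.069], [0.461, 0.143]]
green [232.6 180.7] 7 [0.6799 0.1525]
blk [218.4 220.1] 112 [0.5399 0.1974]
```

View pics/crop.png

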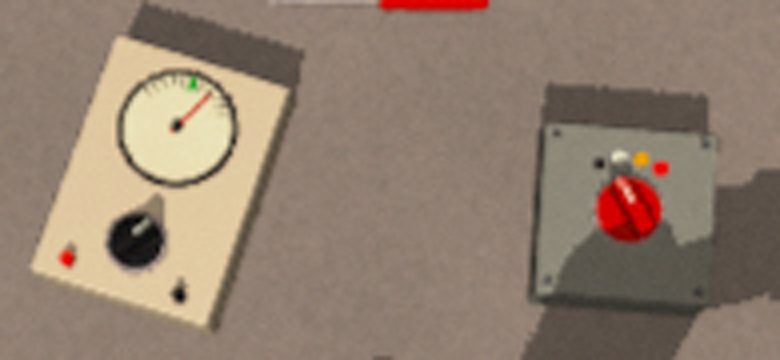

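The crop shows the needle about 24° clockwise of the green mark, so the knob is about 30° off. The meter box yaw is about -18°. The dial is at rest, with its bar near the black and white dots. I'll move over the knob and look with the wrist camera.

The rows are not in the units I measure in: turns go in shares of 60 degrees. I convert before sending: -56 degrees is -0.9333.

{"fn": "creep_tool", "kwargs": {"motion": [0.28,-0.155,0,-0.9333,0.087,0.28,-0.155,0,-0.9333,0.087,0.28,-0.155,0,-0.9333,0.087,0.28,-0.155,0,-0.9333,0.087,0.28,-0.155,0,-0.9333,0.087,0.28,-0.155,0,-0.9333,0.087,0.28,-0.155,0,-0.9333,0.087,0.28,-0.155,0,-0.9333,0.087]}}

```text
time_s: 0.82
tool_pos: [0.4255, -0.3763, 0.2396]
tool_rot: [180.0, -0.1, 75.1]
force: [1.3, -0.5, -0.1]
grip_width: 0.0865
grasp_force: 0.0
```

Run:
```python
from h import *
shift((.54,-.09),.24); print(env.get_obs()["qpos"])
```

```text
tool [ 0.4255 -0.3763  0.2396] [ 1.7996e+02 -8.0000e-02  7.5090e+01] shift [3.061e-01 3.700e-02 1.000e-04]
[ 57.7674395    9.56433232 -21.13811383  94.48760693   3.4341023
  76.59494887  21.19385946]
```

In the tool's units: -56 degrees is -0.9333.

{"fn": "creep_tool", "kwargs": {"motion": [0.306,0.037,0,-0.9333,0.087,0.306,0.037,0,-0.9333,0.087,0.306,0.037,0,-0.9333,0.087,0.306,0.037,0,-0.9333,0.087,0.306,0.037,0,-0.9333,0.087,0.306,0.037,0,-0.9333,0.087,0.306,0.037,0,-0.9333,0.087,0.306,0.037,0,-0.9333,0.087]}}

```text
time_s: 1.48
tool_pos: [0.5414, -0.0881, 0.2399]
tool_rot: [179.8, -0.1, 131.3]
force: [0.0, 1.1, 0.8]
grip_width: 0.0871
grasp_force: 0.0
```

Run:
```python
from h import *
shift((.54,.19),.24); print(env.get_obs()["qpos"])
```

```text
tool [ 0.5414 -0.0881  0.2399] [ 1.7982e+02 -7.0000e-02  1.3130e+02] shift [0.2099 0.1825 0.0007]
[ 41.60394395   8.75975069 -38.4115502   96.61928507   5.40340105
  76.48023858  43.55766303]
```

{"fn": "creep_tool", "kwargs": {"motion": [0.21,0.182,0,0,0.087,0.21,0.182,0,0,0.087,0.21,0.182,0,0,0.087,0.21,0.182,0,0,0.087,0.21,0.182,0,0,0.087,0.21,0.182,0,0,0.087,0.21,0.182,0,0,0.087,0.21,0.182,0,0,0.087]}}

```text
time_s: 2.15
tool_pos: [0.5397, 0.1908, 0.2398]
tool_rot: [179.8, -0.2, 131.1]
force: [-1.2, 0.0, 0.9]
grip_width: 0.087
grasp_force: 0.0
```

Run:
```python
from h import *
shift((.54,.197),.24); print(env.get_obs()["qpos"])
r=camrig.read_camera("wrist"); cv2.imwrite("pics/w1.png",r["color"])
```

```text
tool [0.5397 0.1908 0.2398] [179.83  -0.23 131.13] shift [ 0.0045  0.0043 -0.0002]
[ 20.03187355  14.10278948 -48.78565134  93.17068887  10.54995872
  77.5273477   10.96404159]
```

View pics/w1.png

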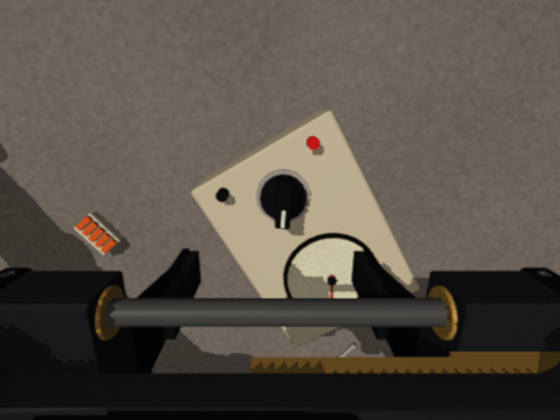

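The wrist view shows the knob at about (283,198), its white line at (283,219), the red post at (313,143), the black post at (222,195) and the needle hub at (332,281). I'll compute the box pose from these.

Run:
```python
from h import *
r=camrig.read_camera("wrist"); im=r["color"]; H,S,V=cv2.split(cv2.cvtColor(im,cv2.COLOR_BGR2HSV))
def near(m,u,v,rad):
    k=np.zeros(m.shape,np.uint8); cv2.circle(k,(u,v),rad,1,-1); return m&(k>0)
def big(m): return max(blobs(m),key=lambda b:b[1])
red=((H<8)|(H>172))&(S>150)&(V>60)
rp=big(near(red,313,143,14)); bp=big(near(V<45,222,195,11)); hb=big(near((V<60),332,281,7))
A=ray(r,*rp[0],.09);B=ray(r,*bp[0],.09);C=ray(r,*hb[0],.09)
print("posts",A,B,np.hypot(*(A-B)),"hub",C)
M=(A+B)/2; d=C-M; print("len",np.hypot(*d),"yaw",np.degrees(np.arctan2(*d[::-1])),"yaw posts",np.degrees(np.arctan2(*(A-B)[::-1]))-90)
print("knob from box",M+d*32/137)
m=big(near(V<70,283,198,36)); print("dark knob",m[0],m[1],ray(r,*m[0],.1))
w=big(near((V>150)&(S<70),283,219,14)); print("white",w[0],w[1],ray(r,*w[0],.117),pca(r,w[2],.117))
n=big(near(red,332,290,12)); c=pca(r,n[2],.0875); print("needle",n[0],n[1],c)
```

```text
posts [0.52918816 0.25722906] [0.4966849  0.16369149] 0.09902392698820435 hub [0.64193431 0.1651807 ]
len 0.13671381845778088 yaw -19.341610130968874 yaw posts -19.161770997029066
knob from box [0.5430674  0.19988402]
dark knob [285.63148789 194.2260669 ] 1734 [0.54149057 0.20148562]
white [278.34010152 225.42639594] 197 [0.55248503 0.17831803] (array([0.55251351, 0.17831299]), np.float64(-177.66638823170402), array([2.72742806, 6.52951049]))
needle [334.37037037 289.14814815] 27 (array([0.65325067, 0.15467929]), np.float64(132.96463809778714), array([0.51336698, 5.91921724]))
```

In the tool's units: 2 degrees is 0.0333.

{"fn": "creep_tool", "kwargs": {"motion": [0.0048,0.0085,0.03,0.0333,0.045,0.0048,0.0085,0.06,0.0333,0.045,0.0048,0.0085,0.09,0.0333,0.045,0.0048,0.0085,0.115,0.0333,0.045,0.0048,0.0085,0.13,0.0333,0.045,0.0048,0.0085,0.13,0.0333,0.045], "clamp_n": 15}}

```text
time_s: 2.75
tool_pos: [0.5446, 0.1883, 0.1055]
tool_rot: [-179.8, -0.1, 128.3]
force: [4.3, 2.6, -3.0]
grip_width: 0.0553
grasp_force: 2.3
```

{"fn": "creep_tool", "kwargs": {"motion": [0,0,0,0,0,0,0,0,0,0,0,0,0,0,0,0,0,0,0,0,0,0,0,0,0], "clamp_n": 15}}

```text
time_s: 3.17
tool_pos: [0.5458, 0.1913, 0.1106]
tool_rot: [180.0, 0.1, 128.5]
force: [-0.0, -0.7, -0.4]
grip_width: 0.0219
grasp_force: 0.0
```

Run:
```python
from h import *
shift((.543,.200),.109); o=env.get_obs(); print(o["qpos"],o["wrist_torque"])
r=camrig.read_camera("wrist"); cv2.imwrite("pics/w2.png",r["color"])
```

```text
tool [0.5458 0.1913 0.1106] [1.7995e+02 7.0000e-02 1.2848e+02] shift [0.0086 0.0032 0.0016]
[ 16.5747832   21.47381012 -45.99327196 101.07383802  17.00974553
  64.58499202   3.65563842] [ 0.00809655 -0.09241979  0.01817815]
```

View pics/w2.png

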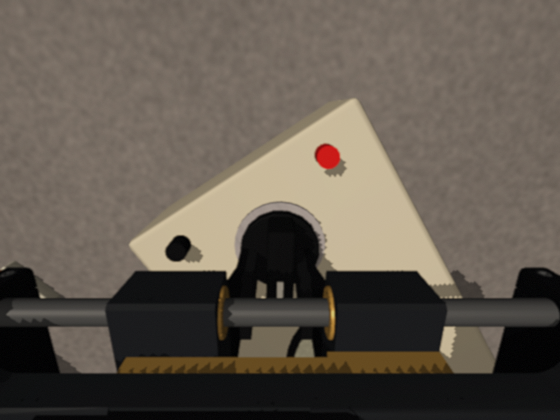

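The grip is still closing and the arm is still settling, about 9 mm off along the bar. I'll let it settle.

{"fn": "creep_tool", "kwargs": {"motion": [0,0,0,0,0.03,0,0,0,0,0.03,0,0,0,0,0.03], "clamp_n": 15}}

```text
time_s: 3.47
tool_pos: [0.5452, 0.1913, 0.1095]
tool_rot: [-180.0, 0.0, 128.5]
force: [0.8, 0.8, 0.2]
grip_width: 0.0273
grasp_force: 0.0
```

Run:
```python
from h import *
shift((.543,.200),.109); o=env.get_obs(); print(o["qpos"],o["force"])
```

```text
tool [0.5452 0.1913 0.1095] [-1.7998e+02  1.0000e-02  1.2850e+02] shift [0.0082 0.0037 0.0005]
[ 16.55173279  21.54352775 -45.97839991 101.13115381  17.01620676
  64.55993472   3.64983175] [0.77464705 0.8461562  0.15000137]
```

{"fn": "creep_tool", "kwargs": {"motion": [0.008,0.0037,0,0,0.03,0.008,0.0037,0,0,0.03,0.008,0.0037,0,0,0.03], "clamp_n": 15}}

```text
time_s: 3.72
tool_pos: [0.5428, 0.2011, 0.1095]
tool_rot: [180.0, -0.0, 128.6]
force: [0.1, 0.1, 0.4]
grip_width: 0.0298
grasp_force: 0.0
```

Run:
```python
from h import *
shift((.543,.200),.109); o=env.get_obs(); print(o["force"])
r=camrig.read_camera("wrist"); im=r["color"]; H,S,V=cv2.split(cv2.cvtColor(im,cv2.COLOR_BGR2HSV))
red=((H<8)|(H>172))&(S>150)&(V>60)
for c,a,m in blobs(red,20): print(c,a,ray(r,*c,.091))
cv2.imwrite("pics/w3.png",im)
```

```text
tool [0.5428 0.2011 0.1095] [ 1.800e+02 -3.000e-02  1.286e+02] shift [-0.001  -0.0005  0.0005]
[0.13962444 0.14324314 0.4294693 ]
[319.73617021 174.49574468] 470 [0.52881692 0.25751469]
```

{"fn": "creep_tool", "kwargs": {"motion": [0,0,0,0,0,0,0,0,0,0,0,0,0,0,0,0,0,0,0,0,0,0,0,0,0], "clamp_n": 15}}

```text
time_s: 4.18
tool_pos: [0.5426, 0.199, 0.1094]
tool_rot: [-179.8, 0.0, 128.5]
force: [-3.5, -2.2, 3.4]
grip_width: 0.014
grasp_force: 15.0
```

Run:
```python
from h import *
o=env.get_obs(); print(o["force"],o["wrist_torque"])
a=camrig.read_camera("side")["color"][190:320,150:340]; b=camrig.read_camera("top")["color"][150:250,160:306]
a=cv2.resize(a,(570,390),interpolation=cv2.INTER_CUBIC)
cv2.imwrite("pics/s1.png",a);
```

```text
[-3.54045405 -2.17895966  3.36259229] [-0.59686864  0.6051058   0.02574211]
```

View pics/s1.png

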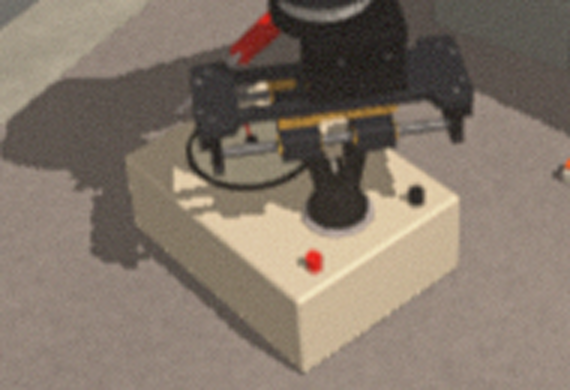

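The side view shows the gripper hiding the needle. The pads are flat on the bar (14 mm opening), so the bar lies along yaw 128.5°. Zero is at 160.7°, so I turn -32°.

In the tool's units: -32.2 degrees is -0.5367.

{"fn": "creep_tool", "kwargs": {"motion": [0,0,0,-0.1,0,0,0,0,-0.2,0,0,0,0,-0.3,0,0,0,0,-0.4,0,0,0,0,-0.4833,0,0,0,0,-0.5367,0,0,0,0,-0.5367,0,0,0,0,-0.5367,0], "clamp_n": 15}}

```text
time_s: 4.95
tool_pos: [0.5425, 0.1988, 0.1094]
tool_rot: [-179.8, -0.1, 160.7]
force: [-5.4, -4.8, 4.1]
grip_width: 0.0138
grasp_force: 15.0
```

{"fn": "creep_tool", "kwargs": {"motion": [0,0,0,0,0.04,0,0,0,0,0.04,0,0,0,0,0.04,0,0,0,0,0.04]}}

```text
time_s: 5.28
tool_pos: [0.5437, 0.2005, 0.1096]
tool_rot: [179.9, 0.0, 160.7]
force: [0.3, 0.4, -0.4]
grip_width: 0.0327
grasp_force: 0.0
```

{"fn": "creep_tool", "kwargs": {"motion": [0,0,-0.04,0,0.04,0,0,-0.08,0,0.04,0,0,-0.12,0,0.04,0,0,-0.15,0,0.087,0.01,0,-0.15,0,0.087,0.01,0,-0.15,0,0.087,0.01,0,-0.15,0,0.087]}}

```text
time_s: 5.87
tool_pos: [0.5334, 0.2035, 0.259]
tool_rot: [-180.0, 0.0, 160.7]
force: [0.4, 0.4, 0.0]
grip_width: 0.0591
grasp_force: 0.0
```

Run:
```python
from h import *
r=camrig.read_camera("wrist"); cv2.imwrite("pics/w4.png",r["color"])
print(env.get_obs()["qpos"])
```

```text
[ 24.07484973  15.16805901 -55.9671059   91.58377038  12.7306508
  80.12734009  37.52952952]
```

View pics/w4.png

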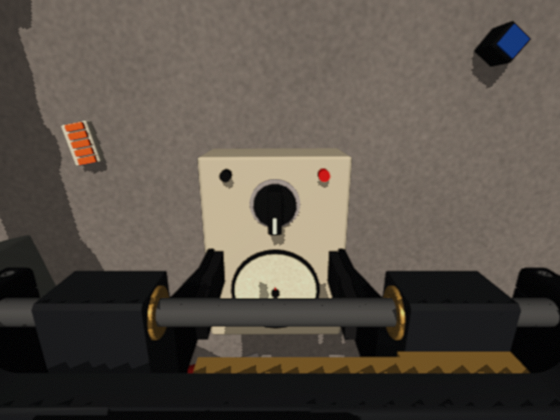

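The box and the bar are both aligned with the image axes. The bar is at (274,226) and the hub at (276,293), with the needle hidden. I'll go to the dial and check the needle from the top once clear.

In the tool's units: 56 degrees is 0.9333.

{"fn": "creep_tool", "kwargs": {"motion": [-0.118,-0.269,0,0.9333,0.087,-0.118,-0.269,0,0.9333,0.087,-0.118,-0.269,0,0.9333,0.087,-0.118,-0.269,0,0.9333,0.087,-0.118,-0.269,0,0.9333,0.087,-0.118,-0.269,0,0.9333,0.087,-0.118,-0.269,0,0.9333,0.087,-0.118,-0.269,0,0.9333,0.087]}}

```text
time_s: 6.58
tool_pos: [0.555, -0.1018, 0.2567]
tool_rot: [-179.7, 0.2, 103.5]
force: [-0.5, -1.4, -0.1]
grip_width: 0.087
grasp_force: 0.0
```

Run:
```python
from h import *
shift((.54,-.21),.25); print(env.get_obs()["qpos"])
```

```text
tool [ 0.555  -0.1018  0.2567] [-179.72    0.18  103.54] shift [-0.1016 -0.0399  0.0072]
[ 42.67850015  10.83498002 -39.71768496  92.8702701    7.28705054
  79.06262868  15.5920148 ]
```

In the tool's units: 56 degrees is 0.9333.

{"fn": "creep_tool", "kwargs": {"motion": [-0.1,-0.04,0,0.9333,0.087,-0.1,-0.04,0,0.9333,0.087,-0.1,-0.04,0,0.9333,0.087,-0.1,-0.04,0,0.9333,0.087,-0.1,-0.04,0,0.9333,0.087,-0.1,-0.04,0,0.9333,0.087,-0.1,-0.04,0,0.9333,0.087,-0.1,-0.04,0,0.9333,0.087]}}

```text
time_s: 7.25
tool_pos: [0.5422, -0.1969, 0.2572]
tool_rot: [-179.8, 0.1, 48.3]
force: [-0.8, 0.2, -1.1]
grip_width: 0.0869
grasp_force: 0.0
```

{"fn": "creep_tool", "kwargs": {"motion": [0,0,0,0.1167,0.087,0,0,0,0.2333,0.087,0,0,0,0.3167,0.087,0,0,0,0.3167,0.087,0,0,0,0.3167,0.087]}}

```text
time_s: 7.67
tool_pos: [0.5424, -0.1966, 0.2578]
tool_rot: [-179.9, 0.1, 29.8]
force: [0.3, -0.4, 0.3]
grip_width: 0.0869
grasp_force: 0.0
```

Run:
```python
from h import *
print(env.get_obs()["qpos"])
r=camrig.read_camera("wrist"); cv2.imwrite("pics/w5.png",r["color"])
im=camrig.read_camera("top")["color"]; cv2.imwrite("pics/t2.png",cv2.resize(im[160:250,185:280],None,fx=6,fy=6,interpolation=cv2.INTER_CUBIC))
```

```text
[ 42.73442181  11.06740569 -29.06431408  91.36619693   5.43516241
  79.13042701 -47.08327794]
```

View pics/w5.png

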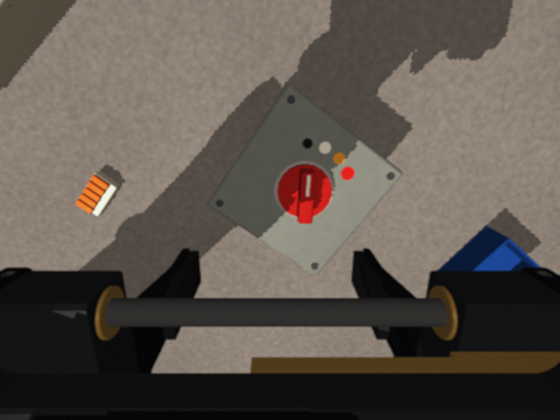

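View pics/t2.png

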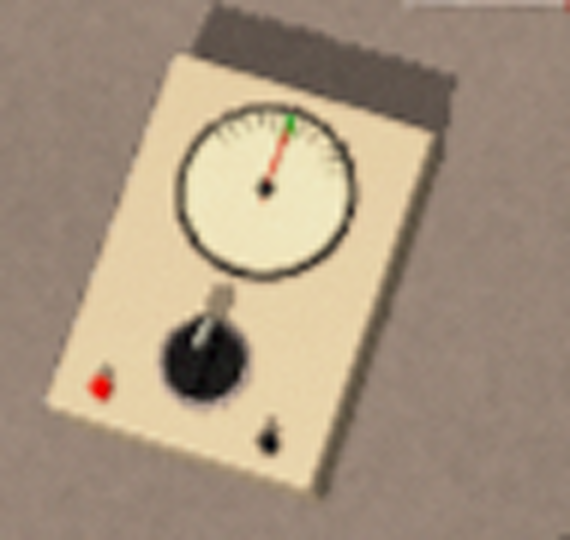

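The top crop shows the red needle on the green mark (290,125). The wrist view shows the dial at about (304,190), with box screws at (291,100), (390,176), (315,266) and (219,203). The bar is nearly vertical in the image.

Run:
```python
from h import *
r=camrig.read_camera("wrist"); im=r["color"]; H,S,V=cv2.split(cv2.cvtColor(im,cv2.COLOR_BGR2HSV))
P=np.array([ray(r,*p,.081) for p in((291,100),(390,176),(315,266),(219,203))]); c=P.mean(0)
e=P[0]-P[3]+P[1]-P[2]; yaw=np.degrees(np.arctan2(e[1],e[0])); print("centre",c,"yaw",yaw,np.linalg.norm(P-c,axis=1), "bar rest",yaw+32.9,"third",yaw-32.9)
k=np.zeros(H.shape,np.uint8); cv2.circle(k,(305,190),32,1,-1)
m=(k>0)&(V>170)&(S<90); b=max(blobs(m),key=lambda b:b[1]); print("white",b[0],b[1],pca(r,b[2],.117))
red=((H<8)|(H>172))&(S>150)&(V>60)&(k>0); b=max(blobs(red),key=lambda b:b[1]); (u,v),R=cv2.minEnclosingCircle(np.argwhere(b[2])[:,::-1].astype(np.float32)); print("disc",u,v,R,ray(r,u,v,.088))
shift(c,.109)
```

```text
centre [ 0.56157257 -0.21861502] yaw -5.868692838523544 [0.09032262 0.09039714 0.09064372 0.09108526] bar rest 27.031307161476455 third -38.76869283852354
white [328.28571429 202.85714286] 14 (array([ 0.56849874, -0.23822846]), np.float64(-176.75563860122963), array([0.40809055, 4.16996038]))
disc 304.35870361328125 193.3369598388672 28.670312881469727 [ 0.5599192  -0.21980338]
tool [ 0.5427 -0.1966  0.2588] [-1.7995e+02  4.0000e-02  2.9790e+01] shift [0.0055 0.0286 0.1498]
```

In the tool's units: 3 degrees is 0.05.

{"fn": "creep_tool", "kwargs": {"motion": [0.0055,0.0286,0.02,0.05,0.045,0.0055,0.0286,0.05,0.05,0.045,0.0055,0.0286,0.08,0.05,0.045,0.0055,0.0286,0.1,0.05,0.045,0.0055,0.0286,0.1,0.05,0.045,0.0055,0.0286,0.1,0.05,0.045]}}

```text
time_s: 8.32
tool_pos: [0.5612, -0.2184, 0.1587]
tool_rot: [-179.9, 0.1, 26.7]
force: [0.1, -0.9, 2.0]
grip_width: 0.0551
grasp_force: 0.0
```

Run:
```python
from h import *
shift((.561,-.219),.109)
```

```text
tool [ 0.5612 -0.2184  0.1587] [-1.7989e+02  8.0000e-02  2.6740e+01] shift [-0.0004  0.0005  0.0497]
```

{"fn": "creep_tool", "kwargs": {"motion": [0,0,0.02,0,0.04,0,0,0.04,0,0.04,0,0,0.049,0,0.04,0,0,0.049,0,0.04,0,0,0.049,0,0.04]}}

```text
time_s: 8.73
tool_pos: [0.5626, -0.2188, 0.1118]
tool_rot: [179.9, -0.1, 26.7]
force: [-0.1, -0.1, 0.8]
grip_width: 0.0402
grasp_force: 0.0
```

{"fn": "creep_tool", "kwargs": {"motion": [0,0,0,0,0,0,0,0,0,0,0,0,0,0,0,0,0,0,0,0,0,0,0,0,0], "clamp_n": 50}}

```text
time_s: 9.15
tool_pos: [0.5621, -0.2187, 0.111]
tool_rot: [180.0, -0.0, 26.7]
force: [-0.8, -0.6, 0.0]
grip_width: 0.0145
grasp_force: 0.0
```

{"fn": "creep_tool", "kwargs": {"motion": [0,0,0.001,0,0,0,0,0.001,0,0,0,0,0.001,0,0], "clamp_n": 50}}

```text
time_s: 9.4
tool_pos: [0.5621, -0.2186, 0.1109]
tool_rot: [180.0, 0.0, 26.7]
force: [-2.0, 0.6, 7.3]
grip_width: 0.0133
grasp_force: 50.0
```

{"fn": "creep_tool", "kwargs": {"motion": [0,0,0,0.1,0,0,0,0,0.2,0,0,0,0,0.3,0,0,0,0,0.4,0,0,0,0,0.5,0,0,0,0,0.6,0,0,0,0,0.7,0,0,0,0,0.7,0], "clamp_n": 50}}

```text
time_s: 10.07
tool_pos: [0.5622, -0.2194, 0.1109]
tool_rot: [179.9, -0.1, -15.6]
force: [-1.9, -0.0, 5.7]
grip_width: 0.0137
grasp_force: 50.0
```

```bash
python3 -c "
from h import *
print(env.get_obs()['qpos'],env.get_obs()['wrist_torque'])"
```

```text
[ 36.06289995  19.43318537 -20.72688827  98.16547952   7.64346442
  63.70752854 -92.52616061] [-0.00680051  0.49848807  0.10609768]
```

In the tool's units: 25 degrees is 0.4167.

{"fn": "creep_tool", "kwargs": {"motion": [0,0,0,0.1,0,0,0,0,0.2,0,0,0,0,0.3,0,0,0,0,0.3833,0,0,0,0,0.4167,0,0,0,0,0.4167,0,0,0,0,0.4167,0,0,0,0,0.4167,0], "clamp_n": 50}}

```text
time_s: 10.73
tool_pos: [0.5619, -0.2198, 0.111]
tool_rot: [179.9, -0.1, -40.3]
force: [-2.8, -1.7, 6.3]
grip_width: 0.0138
grasp_force: 50.0
```

{"fn": "creep_tool", "kwargs": {"motion": [0,0,0,0,0,0,0,0,0,0,0,0,0,0,0,0,0,0,0,0,0,0,0,0,0,0,0,0,0,0,0,0,0,0,0], "clamp_n": 50}}

```text
time_s: 11.32
tool_pos: [0.562, -0.2198, 0.111]
tool_rot: [179.9, -0.1, -40.3]
force: [-2.9, -0.2, 7.6]
grip_width: 0.0136
grasp_force: 50.0
```

```bash
python3 -c "
from h import *
print(env.get_obs()['qpos'],env.get_obs()['wrist_torque'])
a=camrig.read_camera('wrist')['color'];t=camrig.read_camera('top')['color'][160:250,185:380]
cv2.imwrite('pics/e.png',np.hstack([a[100:340,130:430],cv2.resize(t,(480,240),interpolation=cv2.INTER_CUBIC)]))"
```

```text
[  33.0492763    19.02017509  -17.04597741   98.2824538     6.24542218
   63.55051133 -116.20103606] [-0.14207671  0.61885181  0.23039597]
```

View pics/e.png

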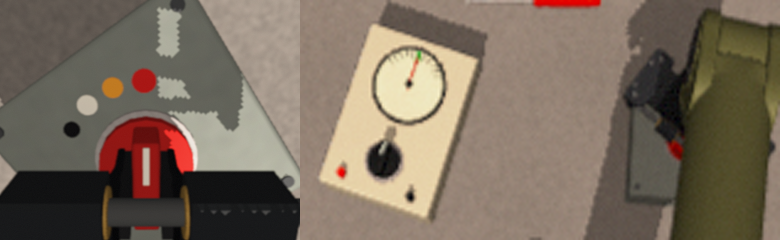

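The bar points at the red dot and is held at 50 N. The 0.23 N m wrist torque fits the third click, and the needle is still on green. Handing in.

```bash
python3 -c "
from cell import env, camrig
print(env.sign_off())"
```

```text
the job is handed in; nothing more can be done
None
```

I zeroed the needle and handed in the job at about 11 s with the gripper still holding the ignition dial at its third click (red dot); the sign-off returned no verdict.

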